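# Pack the toy locomotive kit

## Robot

A 7-joint arm with a two-finger parallel gripper is mounted at the origin on the work surface. World frame = base frame: x ahead of the robot, y to its left, z up, the work surface at z = 0. Lengths are in m, angles in rad, forces in N, time in s.
With the tool pointing down it reaches from about 0.4 to 0.85 m from the base axis. Payload 6.9 kg.
Tool frame: the origin (TCP) lies midway between the tips of the shut fingers; the grasp point (between the pads) lies behind it (ctrl.pinch_z is the z of the grasp point in the tool frame, in m); z points along the fingers, y is the line along which they close (so a half turn about z gives the same grasp; the last joint's range is limited). The gripper opens to 85 mm and grips with 20 to 120 N. Pads are 22 mm wide; open, the fingers measure 114 mm over their backs; the gripper's body (76 mm by 85 mm) begins 54 mm behind the grasp point. The pads swing forward as they close: fully open they stand 13 mm farther back than shut.
Start: joints at [1.435, 0.507, -0.238, 1.5, 0.126, 1.149, -0.155], TCP at [0.15, -0.607, 0.231] pointing down, gripper open.
Joint ranges: [-3.08, 3.08], [-0.24, 2.05], [-1.43, 1.35], [0, 2.5], [-1.52, 4.66], [0.17, 1.96], [-2.89, 2.89]. Speed limits (rad/s): [2.39, 2.39, 3.14, 3.14, 3.14, 3.14, 3.14].

## Interface

Orientations are given as a unit quaternion [w, x, y, z].
In Python, from station import ctrl, get_state, vision, ticket, models gives the robot as it stands. Calls block until the motion is done:
- ctrl.movep(position, orientation): joint-space move of the TCP to a pose.
- ctrl.movel(position, frame=None, max_speed=0.15): straight line of the TCP; frame=None keeps the orientation; max_speed is the mean speed in m/s.
- ctrl.set_joints(angles): joint-space move.
- ctrl.ungrasp() and ctrl.close_gripper(force=None): open the fingers fully, or close them until they stop; force is the grip in N (None keeps the last).
- ctrl.pause(seconds).
- ctrl.ik(position, orientation): joint angles nearest the present ones, or None.
- get_state(): the state.
- vision.grab_frame(name): name is "side" or "top" or "wrist"; returns (picture, depth): 420x560x3 uint8, blue, green, red; 420x560 float32, m along the optical axis (not along the pixel's ray), 0 where there is no reading.
- vision.camera_info(name): a dict with "mtx" (3x3 intrinsics, pixels), "R" (3x3) and "t" (3): a world point X has camera coordinates R X + t; the wrist camera has in their place "hand_eye" (4x4, takes a point from camera to tool coordinates, whose origin is the TCP and whose axes are the flange's). Camera axes: x right, y down, z forward; pixel columns grow to the right and rows downward; lengths in m; the calibration is good to about 2 mm. A picture is of the moment at which its call begins: read the wrist's pose just before it. camera_info takes no time and is no camera call.
A pose or a line that the arm cannot do raises ctrl.Unreachable and nothing moves.
- ticket.close_job(): hands the job in; it is judged then, once.
Trained networks look in the newest picture that a camera, given by its name, has taken for a name from the list of things; names that differ only in an ending like _2 or _b are one class to them, and where a whole thing is asked for, a point or a joint stands for the part that bears it (a point fixed in the world has none). Each returns a list of dicts, best first, with "p" (0 to 1); they miss things now and then, are a little off and sometimes report something else, mostly with a low value. They report only what shows in the picture. A call takes as long as a camera call.
- models.recognise(camera, target): "point" ([column, row] in pixels, amid what is visible of it).
- models.masks_of(camera, target): "mask" (420x560 bool, what is visible of it) and "point" ([column, row] in pixels, amid what is visible of it).
The state is a dict: "time": time; "qpos": joint angles; "qd": joint speeds; "tau": joint torques, N m; "tcp_pos": TCP position; "eef_rot": TCP orientation; "contact_force": force on the tool from outside, world axes, zero at the start; "wrist_torque": the same for the moment, N m; "width": finger opening in m; "gripper_force": force on a finger pad.
Only numpy, scipy, OpenCV 4.12 (cv2) and the standard library are available. Lean on these libraries where they do the work, as an engineer would, in place of code of your own. Each camera call takes 0.05 s, during which the arm holds its last target. There are 200 camera calls.

## Task

Pack the toy locomotive kit into the wooden tray: put the wheel with the bored hole, the chassis block with the groove, the square axle bar and the turned chimney each down inside the recess that is cut for its shape and size, all the way onto the recess floor, with the chimney standing upright and the chassis groove facing up. The solid disc and the block without a groove are unfinished blanks: leave them where they lie.

Things in the scene. Friction and masses are not known exactly. Their poses are not given: they have to be found in the camera images.
- wheel: Wheel, plain light wood, loose on the table: a flat disc 52 mm across and 26 mm thick, lying flat, with a 20 mm hole bored right through its middle (the table shows through). About 35 g. Origin: its centre, 13 mm above its underside; z is the wheel's axis, up.
- chassis: Chassis block, plain light wood, loose on the table: 76 x 36 x 30 mm (length along its x, width along its y, height) with one open groove 16 mm wide and 14 mm deep along the whole length of its top. About 50 g. Origin: centre of its underside; z up.
- axle: Axle bar, plain light wood, loose on the table: a square bar 80 x 22 x 22 mm lying flat, its length along its x. About 28 g. Origin: its centre, 11 mm above its underside.
- chimney: Chimney, plain light wood, loose on the table, standing: a turned post 55 mm tall, 36 mm across the foot (up to 8 mm), waisted to 26 mm (from 14 to 26 mm up) and 36 mm across again in its cylindrical top part (from 34 to 55 mm up), with a flat solid top. About 40 g. Origin: centre of its underside; z up.
- blank_disc: Look-alike to be left alone, plain light wood, loose on the table: a solid disc 52 mm across and 26 mm thick without any hole. Origin: its centre, 13 mm above its underside.
- blank_block: Look-alike to be left alone, plain light wood, loose on the table: a solid block 76 x 36 x 30 mm without any groove. Origin: centre of its underside; length along its x.
- bay_wheel: Place of the wheel: tile with the larger round recess, 70 mm across, 8 mm deep. One of four 104 mm square, 16 mm thick fixed tiles, two by two in any order in a dark-wood tray (236 mm square, rim 22 mm above the table). Origin: centre of the tile's underside, 4 mm above the table, under the recess's centre; grey felt floor at z = 8 mm, tile top at 16 mm; x, y along its sides.
- bay_chimney: Place of the chimney: tile with the smaller round recess, 54 mm across, 8 mm deep. One of four 104 mm square, 16 mm thick fixed tiles, two by two in any order in a dark-wood tray (236 mm square, rim 22 mm above the table). Origin: centre of the tile's underside, 4 mm above the table, under the recess's centre; grey felt floor at z = 8 mm, tile top at 16 mm; x, y along its sides.
- bay_chassis: Place of the chassis: tile with the wider oblong recess, 92 (x) by 52 mm (y), 8 mm deep. One of four 104 mm square, 16 mm thick fixed tiles, two by two in any order in a dark-wood tray (236 mm square, rim 22 mm above the table). Origin: centre of the tile's underside, 4 mm above the table, under the recess's centre; grey felt floor at z = 8 mm, tile top at 16 mm; x along its length.
- bay_axle: Place of the axle bar: tile with the narrower oblong recess, 92 (x) by 38 mm (y), 8 mm deep. One of four 104 mm square, 16 mm thick fixed tiles, two by two in any order in a dark-wood tray (236 mm square, rim 22 mm above the table). Origin: centre of the tile's underside, 4 mm above the table, under the recess's centre; grey felt floor at z = 8 mm, tile top at 16 mm; x along its length.

How it is judged:
By the outcome, as a careful person would: the job done as asked, in the order asked, and still so for the second after the job is handed in, with the robot touching nothing.
It also fails if it takes over 128 s, if anything falls off the work surface, if the arm or the gripper's body presses on something with over 40 N, if the wrist force passes 120 N, or if a joint passes its speed limit or range.

## Working session

There is one attempt and no reset: what is moved stays moved. The work goes in short steps, each a Python script; the robot and the scene stay as the last script left them, time stands still between calls to the robot, and variables do not carry over. Pictures are saved under pics/ and viewed, at most 14 in all, crops included, and the job is handed in when it is done.

```bash
ls; mkdir -p pics
python3 - <<'E'
from station import ctrl,get_state,vision,models
import cv2,numpy as np
s=get_state();print(s['time'],s['tcp_pos'],s['eef_rot'],s['width'],ctrl.pinch_z)
for c in ('top','side'):
    im,d=vision.grab_frame(c);cv2.imwrite(f'pics/{c}0.png',im);np.save(f'pics/{c}0.npy',d)
    i=vision.camera_info(c);print(c,i['mtx'].tolist(),(-np.array(i['R']).T@np.array(i['t'])).tolist())
    for n in 'wheel chassis axle chimney blank_disc blank_block bay_wheel bay_chimney bay_chassis bay_axle'.split():
        print(n,[(np.round(r['point']).tolist(),round(r['p'],2)) for r in models.recognise(c,n)])
print(vision.camera_info('wrist'))
E
```

```text
pics
station.py
0.0 [ 0.14947707 -0.60634033  0.23039518] [-9.12985323e-04  9.92699580e-01  1.20609700e-01 -1.07915617e-04] 0.08524903654415253 -0.0187
top [[400.54534491017057, 0.0, 274.7189947057989], [0.0, 400.54534491017057, 211.04200155929092], [0.0, 0.0, 1.0]] [0.48806631183955734, -0.045499685956505435, 1.1203099787785302]
wheel [([363.0, 200.0], 0.69), ([266.0, 164.0], 0.45)]
chassis []
axle [([271.0, 253.0], 0.59), ([269.0, 205.0], 0.54)]
chimney [([265.0, 164.0], 0.66), ([410.0, 253.0], 0.29)]
blank_disc [([409.0, 255.0], 0.58), ([314.0, 256.0], 0.36)]
blank_block [([364.0, 202.0], 0.71), ([315.0, 257.0], 0.68)]
bay_wheel [([172.0, 242.0], 0.67)]
bay_chimney [([210.0, 243.0], 0.92)]
bay_chassis [([171.0, 208.0], 0.69)]
bay_axle [([208.0, 205.0], 0.97)]
side [[406.2031341845765, 0.0, 276.3004318307846], [0.0, 406.2031341845765, 209.41173773081942], [0.0, 0.0, 1.0]] [0.07429685682957292, 0.536561244451904, 0.5816667377415594]
wheel [([321.0, 184.0], 0.81)]
chassis [([261.0, 230.0], 0.89), ([194.0, 323.0], 0.72)]
axle [([308.0, 254.0], 0.88), ([391.0, 189.0], 0.31)]
chimney [([220.0, 212.0], 0.69)]
blank_disc [([394.0, 185.0], 0.77)]
blank_block [([343.0, 223.0], 0.9)]
bay_wheel [([195.0, 325.0], 0.95)]
bay_chimney [([237.0, 288.0], 0.96)]
bay_chassis [([159.0, 293.0], 0.57)]
bay_axle [([200.0, 265.0], 0.84)]
{'mtx': array([[333.29263475,   0.        , 281.6463675 ],
       [  0.        , 333.29263475, 210.48980101],
       [  0.        ,   0.        ,   1.        ]]), 'hand_eye': array([[ 5.45744935e-04, -9.62986146e-01, -2.69550338e-01,
         6.81019805e-02],
       [ 9.99999829e-01,  5.81588522e-04, -5.31138159e-05,
         1.86908238e-04],
       [ 2.07915251e-04, -2.69550263e-01,  9.62986299e-01,
        -1.42637091e-01],
       [ 0.00000000e+00,  0.00000000e+00,  0.00000000e+00,
         1.00000000e+00]])}
```

Run:
```python
import cv2
im=cv2.imread('pics/top0.png')[120:340,130:460];cv2.imwrite('pics/top0c.png',cv2.resize(im,None,fx=2.4,fy=2.4,interpolation=cv2.INTER_CUBIC))
```

```text
(no output)
```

View pics/side0.png

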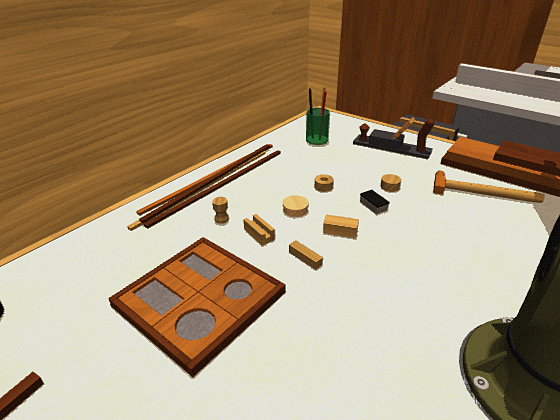

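View pics/top0c.png

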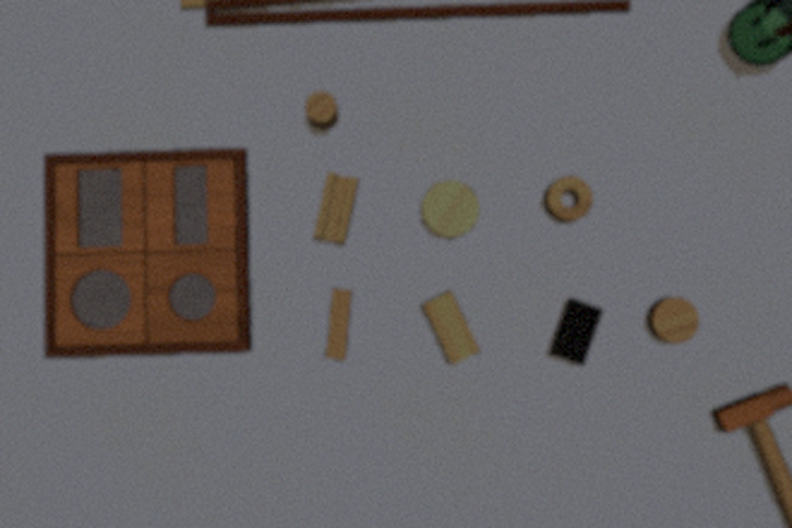

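The pictures show the tray on the left in the top view, with the chassis/axle bays in the upper row and the wheel/chimney bays below. In full-picture pixels, the grooved chassis is near (270,207), the axle (271,255), the chimney (264,166) and the bored wheel (367,202). The blank block is at (317,256) and the solid disc at (410,253). The pale disc at (317,207) and the black thing are clutter. The networks' top-view labels are partly swapped, so I go by the picture.

```bash
cat > h.py <<'E'
import numpy as np,cv2
from station import ctrl,get_state,vision,models
def ray(cam,px,z):
    i=vision.camera_info(cam);R=np.array(i['R']);c=-R.T@np.array(i['t'])
    px=np.atleast_2d(np.float64(px));d=np.c_[px,np.ones(len(px))]@np.linalg.inv(i['mtx']).T@R
    return (c+d*((z-c[2])/d[:,2])[:,None])
def rect(cnt,z):
    P=ray('top',cnt.reshape(-1,2),z)[:,:2]
    (c,s,a)=cv2.minAreaRect((P*1000).astype(np.float32)); a=np.radians(a)
    if s[1]>s[0]: s=s[::-1]; a+=np.pi/2
    m=cv2.moments((P*1000).astype(np.float32).reshape(-1,1,2)); g=(m['m10']/m['m00'],m['m01']/m['m00'])
    return np.round(c,1),np.round(g,1),np.round(s,1),round(float((a+np.pi/2)%np.pi-np.pi/2),3)
E
python3 - <<'E'
from h import *
im=cv2.imread('pics/top0.png');d=np.load('pics/top0.npy')
K=4
big=cv2.resize(cv2.GaussianBlur(im,(0,0),.7),None,fx=K,fy=K,interpolation=cv2.INTER_CUBIC)
sat=cv2.cvtColor(big,cv2.COLOR_BGR2HSV)[...,1]
t,m=cv2.threshold(sat,0,255,cv2.THRESH_OTSU);print('thr',t)
tops={'wheel':((367,202),.026),'chassis':((270,207),.03),'axle':((271,255),.022),'chimney':((264,166),.055),'bdisc':((410,253),.026),'bblock':((317,256),.03),'tray':((152,225),.022)}
cs,hi=cv2.findContours(m,cv2.RETR_CCOMP,cv2.CHAIN_APPROX_NONE)
for n,(p,h) in tops.items():
    for k,c in enumerate(cs):
        if hi[0][k][3]<0 and cv2.contourArea(c)>400 and cv2.pointPolygonTest(c,(p[0]*K*1.,p[1]*K*1.),True)>-8:
            cc=(c+.5)/K-.5
            print(n,rect(cc,h if n=='tray' else h/2))
            if n in('tray','wheel'):
                for j,e in enumerate(cs):
                    if hi[0][j][3]==k and cv2.contourArea(e)>60: print('  hole',rect((e+.5)/K-.5,.016 if n=='tray' else .026),np.round(e.mean((0,1))/K))
i=vision.camera_info('top');print(np.array(i['R']).round(3).tolist())
for n,(p,h) in tops.items():
    x,y=p; w=d[y-2:y+3,x-2:x+3]; print(n,'height',1.1203-np.median(w[w>0]))
E
```

```text
thr 81.0
wheel (array([ 592.5, -265.9]), array([ 592.7, -265.8]), array([51. , 46.9]), -0.943)
  hole (array([ 590.8, -263. ]), array([ 591., -263.]), array([20.5, 19.7]), -0.03) [367. 203.]
chassis (array([589.8,   1.5]), array([589.6,   1.4]), array([74.4, 33.4]), -0.239)
axle (array([456.7,   1.7]), array([456.5,   1.9]), array([76.5, 19.3]), -0.13)
chimney (array([702.1,  14.5]), array([702.5,  14.7]), array([40.4, 31.9]), 0.14)
bdisc (array([ 451.8, -377.7]), array([ 451.4, -377.9]), array([53.3, 47.4]), 1.546)
bblock (array([ 449.4, -125.4]), array([ 449.7, -125.4]), array([72.6, 34.6]), 0.418)
tray (array([544.9, 221. ]), array([545. , 220.9]), array([232.2, 230.9]), -1.567)
  hole (array([492.5, 169.1]), array([492.5, 169.4]), array([51.7, 51.1]), 0.768) [210. 244.]
  hole (array([492.6, 275.4]), array([492.2, 275.3]), array([67. , 66.4]), -0.004) [172. 245.]
  hole (array([598.3, 275.8]), array([598.4, 275.9]), array([90.2, 50.3]), 0.005) [172. 207.]
  hole (array([599. , 169.4]), array([598.6, 169.6]), array([90.9, 36.5]), -0.001) [210. 205.]
[[-0.027, -0.999, -0.032], [-0.996, 0.029, -0.079], [0.08, 0.03, -0.996]]
wheel height 0.0052084923
chassis height 0.011395812
axle height 0.028454542
chimney height 0.04088986
bdisc height 0.042545915
bblock height 0.0401026
tray height 0.010042906
```

Measured sizes match the given ones, and the tray is square to the world axes. I'll pack the wheel first.

```bash
cat >> h.py <<'E'
def quat(y): return [0,np.cos(y/2),np.sin(y/2),0]
def goto(x,y,z,yaw):
    best=None
    for a in (yaw,yaw+np.pi,yaw-np.pi):
        q=ctrl.ik([x,y,z],quat(a))
        if q is not None:
            c=np.abs(np.array(q)-get_state()['qpos']).max()
            if best is None or c<best[0]: best=(c,a)
    ctrl.movep([x,y,z],quat(best[1]))
def say(n):
    s=get_state();print(n,round(s['time'],1),np.round(s['tcp_pos'],4),'w',round(s['width'],4),'gf',round(s['gripper_force'],1),'F',np.round(s['contact_force'],1))
def pick(x,y,yaw,z,top=.14):
    goto(x,y,top,yaw); ctrl.movel([x,y,z],max_speed=.12); say('down')
    ctrl.close_gripper(force=35); say('closed'); ctrl.movel([x,y,top]); say('lifted')
def place(x,y,yaw,z,top=.14):
    goto(x,y,top,yaw); ctrl.movel([x,y,z+.015]); ctrl.movel([x,y,z],max_speed=.04); say('set')
    ctrl.ungrasp(); ctrl.movel([x,y,top]); say('away')
E
python3 - <<'E'
from h import *
pick(.592,-.2645,0,.010)
E
```

```text
down 4.4 [ 0.5926 -0.2647  0.0108] w 0.0852 gf 0.0 F [0.5 0.  0.4]
closed 4.8 [ 0.5923 -0.2647  0.0111] w 0.0511 gf 35.6 F [-2.2  1.1  5.2]
lifted 5.8 [ 0.5914 -0.2643  0.139 ] w 0.0502 gf 36.4 F [0.3 0.9 0.6]
```

Run:
```python
from h import *
place(.4925,.2755,0,.0225)
im,_=vision.grab_frame('wrist');cv2.imwrite('pics/w1.png',im)
im,_=vision.grab_frame('top');cv2.imwrite('pics/t1.png',im)
```

```text
set 9.2 [0.4927 0.2755 0.023 ] w 0.0503 gf 37.0 F [-1.4 -1.4  8.2]
away 10.5 [0.4921 0.2751 0.1392] w 0.0851 gf 0.0 F [-0.5 -0.1  0.1]
```

View pics/w1.png

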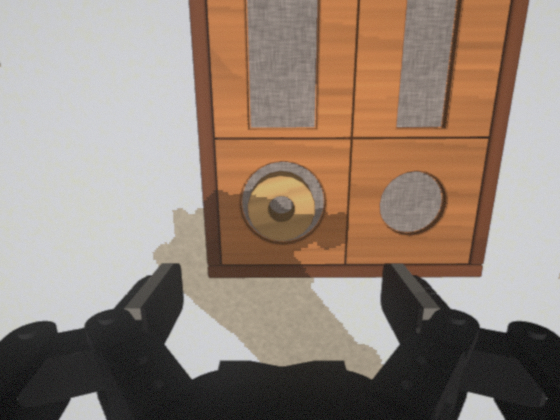

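The wheel lies in its recess (wheel at about (282,208), ring of felt around it). Next are the chassis and the axle.

Run:
```python
from h import *
pick(.5897,.0015,-.239,.012)
assert .033<get_state()['width']<.039
place(.5984,.2757,.002,.0245)
pick(.4566,.0018,-.13,.0095)
assert .019<get_state()['width']<.025
place(.5987,.1695,.002,.022)
im,_=vision.grab_frame('wrist');cv2.imwrite('pics/w2.png',im)
```

```text
down 13.0 [0.5902 0.0016 0.0127] w 0.0858 gf 0.0 F [ 0.1 -0.1 -0.3]
closed 13.5 [0.59   0.0015 0.0125] w 0.0354 gf 36.3 F [-0.  -0.4  4. ]
lifted 14.5 [0.589  0.0014 0.139 ] w 0.0355 gf 35.7 F [ 0.6 -1.  -1.1]
set 16.9 [0.5984 0.2757 0.0245] w 0.035 gf 36.0 F [-0.9 -0.3  2.2]
away 18.4 [0.5979 0.2753 0.139 ] w 0.0853 gf 0.0 F [-0.2  1.   0.2]
down 20.8 [0.457  0.0019 0.0099] w 0.0856 gf 0.0 F [ 0.3 -0.9  0.8]
closed 21.4 [0.4567 0.0018 0.0098] w 0.0207 gf 34.6 F [-1.  -0.6  5.3]
lifted 22.4 [0.4561 0.0017 0.1393] w 0.0206 gf 34.3 F [-0.4  0.2 -1. ]
set 24.6 [0.5987 0.1694 0.0219] w 0.0211 gf 34.5 F [-0.2 -0.2  0.9]
away 26.2 [0.5981 0.1692 0.1391] w 0.0856 gf 0.0 F [0.5 0.3 0.1]
```

View pics/w2.png

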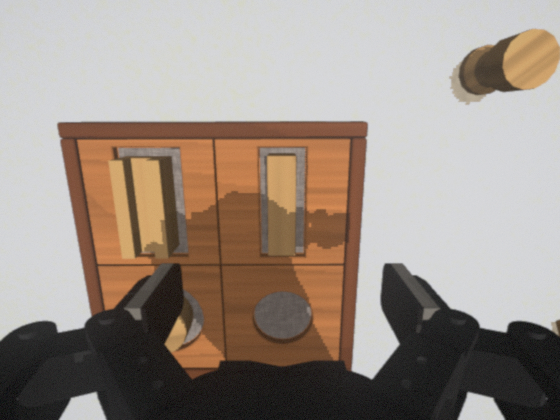

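The axle is down in its recess (282,205), and the chassis is in its own with the groove up, (145,205). Chimney next.

Run:
```python
from h import *
pick(.7023,.0146,0,.026)
assert .033<get_state()['width']<.039
place(.4925,.1693,0,.0385)
goto(.52,-.05,.3,0)
for c in('top','side'):
    im,_=vision.grab_frame(c);cv2.imwrite(f'pics/{c}2.png',im)
a=cv2.imread('pics/top2.png')[175:275,140:240];b=cv2.imread('pics/side2.png')[230:380,100:300]
cv2.imwrite('pics/f.png',np.hstack([cv2.resize(a,(390,390),interpolation=cv2.INTER_CUBIC)*1,cv2.resize(b,(400,390),interpolation=cv2.INTER_CUBIC)]))
```

```text
down 28.1 [0.7029 0.0148 0.027 ] w 0.0853 gf 0.0 F [-0.1 -0.1 -0.1]
closed 28.7 [0.7026 0.0145 0.0265] w 0.035 gf 34.8 F [-0.2 -0.2  3.4]
lifted 29.6 [0.7016 0.0145 0.1388] w 0.0351 gf 34.9 F [-0.1 -0.4 -1.1]
set 31.8 [0.4926 0.1692 0.0385] w 0.0352 gf 35.0 F [-0.3 -0.9  0.7]
away 33.2 [0.4921 0.169  0.1393] w 0.0856 gf 0.0 F [-0.1  0.4  0.4]
```

View pics/f.png

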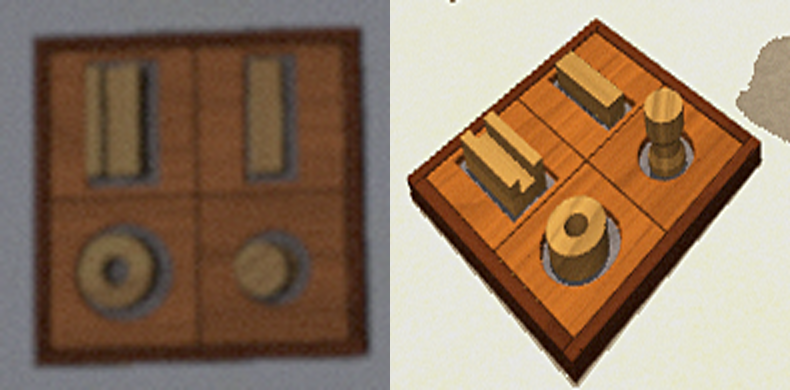

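All four parts are in their recesses, with the chimney upright. The chassis groove looks lopsided at this resolution, so I'll check from close above that it lies flat.

Run:
```python
from h import *
goto(.50,.2757,.25,0)
q=get_state()
im,d=vision.grab_frame('wrist');cv2.imwrite('pics/w3.png',im)
T=np.eye(4);w=np.array(q['eef_rot'])
from scipy.spatial.transform import Rotation as Ro
T[:3,:3]=Ro.from_quat(w[[1,2,3,0]]).as_matrix();T[:3,3]=q['tcp_pos']
i=vision.camera_info('wrist');M=T@i['hand_eye']
v,u=np.mgrid[:420,:560];P=np.stack([(u-i['mtx'][0,2])/i['mtx'][0,0]*d,(v-i['mtx'][1,2])/i['mtx'][1,1]*d,d,np.ones_like(d)],-1)@M.T
for n,x,y,l,b in (('chassis',.5984,.2757,.03,.024),('axle',.5987,.1695,.03,.016),('wheel',.4925,.2755,.028,.028),('chimney',.4925,.1693,.02,.02)):
    print(n)
    for dx in np.linspace(-l,l,3):
        print([ (lambda k: round(1000*float(np.median(P[...,2][k])),1) if k.sum()>3 else None)((d>0)&(abs(P[...,0]-x-dx)<.006)&(abs(P[...,1]-y-dy)<.002)) for dy in np.linspace(-b,b,9)])
```

```text
chassis
[12.4, 41.9, 42.1, 27.9, 28.1, 28.7, 42.2, 40.7, 13.4]
[12.4, 41.5, 42.0, 27.8, 28.0, 27.9, 42.2, 41.9, 13.0]
[12.2, 41.9, 41.9, 28.0, 28.2, 28.0, 42.2, 41.9, 12.5]
axle
[None, 34.0, 34.0, 33.8, 34.3, 34.3, 34.2, 19.3, 12.9]
[None, 33.8, 34.2, 34.0, 33.9, 33.9, 34.0, 19.9, 12.8]
[None, 33.7, 33.7, 34.0, 34.1, 34.1, 34.1, 20.1, 12.6]
wheel
[19.8, 13.8, 12.4, 25.8, 37.7, 25.2, 12.7, 15.2, 19.7]
[12.4, 37.9, 38.2, 13.2, 12.6, 13.1, 37.9, 38.2, 12.6]
[337.2, 341.0, 345.7, 18.1, 17.1, 346.7, 344.9, 339.3, 334.9]
chimney
[None, None, 66.4, 67.4, 66.9, 12.9, 12.6, 12.9, 19.9]
[66.7, 67.1, 66.8, 67.0, 66.8, 66.9, 66.6, 51.4, 12.5]
[19.3, 12.6, 12.6, 20.5, 22.1, 18.9, 12.7, 18.3, 19.9]
```

View pics/w3.png

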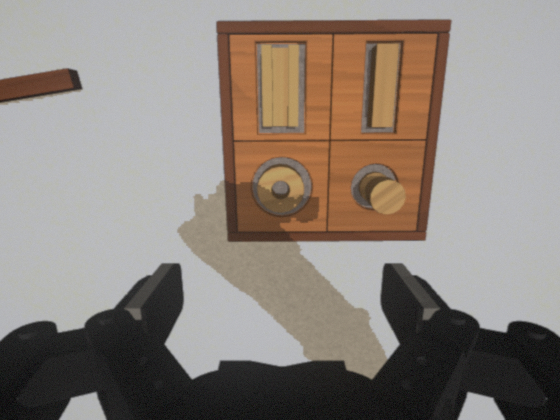

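The tops measure 42, 34, 38 and 67 mm. Each equals the 12 mm floor plus the part's height, so all four lie flat on the felt and the groove (280,85) faces up.

```bash
python3 -c "
from station import ticket
print(ticket.close_job())"
```

```text
the job is handed in; nothing more can be done
None
```

The job is handed in: wheel, chassis (groove up), axle and chimney (upright) each lie flat on their own recess floor, the robot never touched the two blanks, and it took about 35 s of the 128 s allowed.

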